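Pull the label tub across the packing bench

TASK

The round tub with the label roll stands too far back on the packing bench. Pick up the pull hook by its wooden handle, hook its down-turned end inside the tub's rim and drag the tub, upright on the bench, until it stands wholly inside the taped square; then lay the hook flat on the bench, clear of the tub. Do not touch the tub with the gripper and leave the square bin where it is.

Things in the scene. Friction and masses are not known exactly. Their poses are not given: they have to be found in the camera images.
- hook: Pull hook lying on the bench, left or right. Wooden block handle 100 long, 26 wide, 36 high, flat underside; origin: centre of that underside, x along the handle to the rod, z up. Bent steel rod, 8 thick, leaves the front at z 20, rises (x 72 to 86) to z 74, runs level to x 125, then straight down as a prong to z 4. 0.22 kg, centre of mass about 15 ahead of the origin.
- hook_tip (a point): Lower end of the hook's prong: at x = 125, y = 0, z = 4 in the hook's frame. The prong is 8 in diameter.
- tub: Round straight-sided open pink plastic tub, 120 outer diameter, 60 high, wall 4, with a flat white label roll (64 diameter) fixed in the middle of its floor, its top 23 above the bench. Origin: centre of its underside; z up. Loose, about 0.3 kg; slides on the bench.
- bay: Square marked on the bench with flat yellow tape 12 wide (nothing to bump against): 190 by 190 inside the tape. Origin: its centre, on the bench; x and y along its sides, x roughly away from the robot.
- bin: Square-cornered open bin of the same pink plastic, 100 by 100, 60 high, holding two small cartons. Stands beside the tub, left or right of it. To be left alone. Origin: centre of its underside.
Mind the look-alikes: they are no part of the job. There is more than one size of the hook; the one meant has the size given above.

How it is judged (in metres and radians):
On the way, in this order (a step that is already met when the one before it is completed fails the run):
1. the hook's tip is inside the tub, below its rim (horizontal distance between hook_tip and tub below 0.058 m and height (world z) of hook_tip below 0.058 m), for 0.1 s.
2. the tub is dragged into the taped square with the hook's tip in it (all of step 1 and x of tub in the frame of bay between -0.035 and 0.035 m and y of tub in the frame of bay between -0.035 and 0.035 m), for 0.1 s.
At the end, for the whole second after the job is handed in: The tub stands upright (within 6 degrees) on the bench inside the taped square, its centre within 35 mm of the square's centre along each side; the hook lies flat on its handle on the bench (within 10 degrees), not touching the tub; both at rest (x of tub in the frame of bay between -0.035 and 0.035 m and y of tub in the frame of bay between -0.035 and 0.035 m and angle between tub's own z axis and vertical below 0.1 rad and height (world z) of tub below 0.008 m and linear speed of each of tub, hook below 0.02 m/s and height (world z) of hook below 0.012 m and angle between hook's own z axis and vertical below 0.17 rad and contact force between hook and tub below 0.1 N).
It fails at once if the gripper or arm touches the tub (contact force between any of the fingers, the arm and tub above 0.5 N).
It fails at once if the tub is lifted more than 30 mm or tipped more than 25 degrees (height (world z) of tub above 0.03 m or angle between tub's own z axis and vertical above 0.44 rad).
It fails at once if the square bin is moved more than 20 mm (distance of bin from where it was at the start of the episode above 0.02 m).
It also fails if it takes over 54 s, if anything falls off the work surface, if the arm or the gripper's body presses on something with over 40 N, if the wrist force passes 120 N, or if a joint passes its speed limit or range.

ROBOT

A 7-joint arm with a two-finger parallel gripper is mounted at the origin on the work surface. World frame = base frame: x ahead of the robot, y to its left, z up, the work surface at z = 0. Lengths are in mm, angles in rad, forces in N, time in s.
With the tool pointing down it reaches from about 400 to 900 mm from the base axis. Payload 5.5 kg.
Tool frame: the origin (TCP) lies on the centre line of the jaws, within the pads' length; the fingertips stand 11 mm ahead of it and the grasp point (between the pads) lies 8 mm behind it; z points along the fingers, y is the direction in which the jaws open and shut (so a half turn about z gives the same grasp; the last joint's range is limited). The gripper opens to 85 mm and grips with 20 to 120 N. Pads are 22 mm wide; open, the fingers measure 114 mm over their backs; the gripper's body (76 mm by 85 mm) begins 54 mm behind the grasp point. The pads swing forward as they close: fully open they stand 13 mm farther back than shut.
Start: joints at [1.391, 0.501, -0.427, 1.55, 0.221, 1.138, -0.21], TCP at [278.537, -587.296, 242.31] pointing down, gripper open.
Joint ranges: [-2.88, 2.88], [-0.31, 2.03], [-1.54, 1.56], [0.2, 2.42], [-1.41, 4.55], [0.19, 2.02], [-2.57, 2.57]. Speed limits (rad/s): [2.57, 2.57, 3.14, 3.14, 3.14, 3.14, 3.14].

INTERFACE

Orientations are given as a rotation vector (axis times angle).
In Python, from workcell import move_ptp, movel, goto_joints, command_gripper, hold, inverse_kinematics, get_obs, get_image, Unreachable, job_done gives the robot as it stands. Calls block until the motion is done:
- move_ptp(position, orientation): joint-space move of the TCP to a pose.
- movel(position, attitude=None, max_speed=150, guard=None): straight line of the TCP; attitude=None keeps the orientation; max_speed is the mean speed in mm/s. With guard (N) it stops when the force on the tool has changed by that much, and returns True; else False.
- goto_joints(angles): joint-space move.
- command_gripper(opening): finger opening in mm; the grip force is fixed at half the most; returns when the fingers have stopped.
- hold(seconds).
- inverse_kinematics(position, orientation): joint angles nearest the present ones, or None.
- get_obs(): the state.
- get_image(name): name is "side" or "top" or "wrist"; returns a dict with "frame" (400x640x3 uint8, red, green, blue), "depth" (400x640 float32, mm along the optical axis (not along the pixel's ray), 0 where there is no reading), "intrinsics" (3x3 intrinsics, pixels), "dist_coeffs" ([k1, k2, p1, p2, k3] as OpenCV has them; the pictures are not rectified), "position" and "rotation" of the camera in the world. Camera axes: x right, y down, z forward; pixel columns grow to the right and rows downward; lengths in mm; the calibration is good to about 2 mm. A picture is of the moment at which its call begins.
A pose or a line that the arm cannot do raises Unreachable and nothing moves.
- job_done(): hands the job in, once; it reports no verdict.
The state is a dict: "time": time; "q": joint angles; "qd": joint speeds; "joint_torque": joint torques, N m; "ee_pos": TCP position; "ee_rot": TCP orientation; "force": force on the tool from outside, world axes, zero at the start; "wrist_torque": the same for the moment, N m; "finger_gap": finger opening in mm.
Only numpy, scipy, OpenCV 4.12 (cv2) and the standard library are available. Lean on these libraries where they do the work, as an engineer would, in place of code of your own. Each camera call takes 0.05 s, during which the arm holds its last target. There are 200 camera calls.

## Working session

There is one attempt and no reset: what is moved stays moved. The work goes in short steps, each a Python script; the robot and the scene stay as the last script left them, time stands still between calls to the robot, and variables do not carry over. Pictures are saved under pics/ and viewed, about 8 in all and at most 12, crops included, and the job is handed in when it is done.

```bash
ls; mkdir -p pics
cat > h.py <<'E'
import numpy as np, cv2
from workcell import *
def snap(n,f):
    im=get_image(n); np.savez('pics/%s.npz'%f,**{k:np.asarray(v) for k,v in im.items()})
    cv2.imwrite('pics/%s.png'%f,im['frame'][:,:,::-1]); return im
def load(f): return dict(np.load('pics/%s.npz'%f))
def rays(im,uv):
    p=cv2.undistortPoints(np.asarray(uv,float).reshape(-1,1,2),im['intrinsics'],im['dist_coeffs']).reshape(-1,2)
    return np.c_[p,np.ones(len(p))]
def R(im):
    r=np.asarray(im['rotation'],float); return r if r.shape==(3,3) else cv2.Rodrigues(r)[0]
def plane(im,uv,z):
    d=rays(im,uv)@R(im).T; c=np.asarray(im['position']); return c+d*((z-c[2])/d[:,2])[:,None]
def cloud(im,mask):
    v,u=np.nonzero(mask&(im['depth']>0)); return (rays(im,np.c_[u,v])*im['depth'][v,u][:,None])@R(im).T+im['position'],np.c_[u,v]
E
python3 - <<'E'
from h import *
o=get_obs(); print(o['time'],o['ee_rot'],o['finger_gap'])
a=snap('top','top0');b=snap('side','side0')
for i in(a,b): print(i['position'],np.round(R(i),3).tolist(),i['intrinsics'].tolist(),i['dist_coeffs'])
cv2.imwrite('pics/both.png',cv2.resize(np.vstack([a['frame'],b['frame']]),(640,800))[:,:,::-1])
E
```

```text
pics
0.0 [-3.06301518e+00 -6.89472097e-01  5.27528838e-04] 85.01187607827559
[ 417.41363642  -40.97378518 1101.06325982] [[-0.003, -0.994, 0.11], [-1.0, 0.004, 0.01], [-0.011, -0.11, -0.994]] [[394.08961347140917, 0.0, 325.70618184802555], [0.0, 394.08961347140917, 195.77844569144938], [0.0, 0.0, 1.0]] [-0.09305082  0.          0.          0.          0.        ]
[216.25125838 573.69977943 859.87428769] [[-0.892, -0.347, 0.291], [-0.453, 0.694, -0.56], [-0.007, -0.631, -0.775]] [[404.490823236301, 0.0, 326.54314674980395], [0.0, 404.490823236301, 200.49837725628026], [0.0, 0.0, 1.0]] [0.03328503 0.         0.         0.         0.        ]
```

View pics/top0.png

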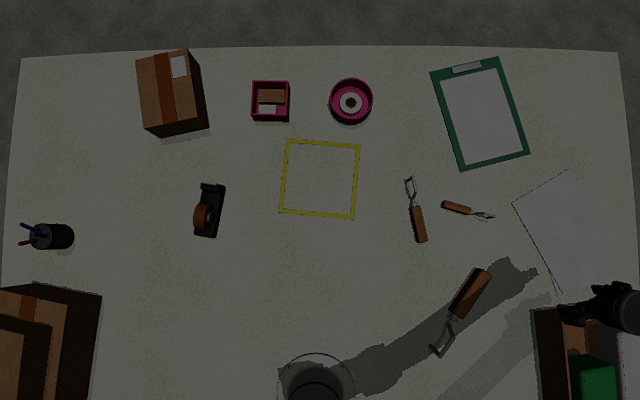

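View pics/side0.png

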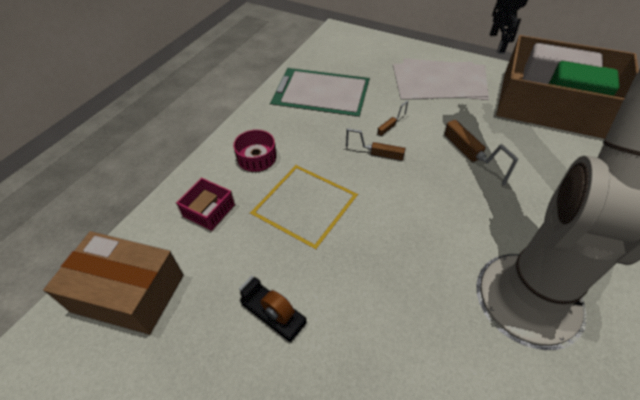

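The top view shows three hooks with handles at about (419,224), (457,207) and (470,293). Only the first is about 38 px long, which is about 100 mm. The tub is at (350,101), the bin at (270,101) and the bay at (320,179). Next I measure these.

```bash
cat > m.py <<'E'
from h import *
def blobs(im,lo,hi,amin):
    m=cv2.inRange(cv2.cvtColor(im['frame'],cv2.COLOR_RGB2HSV),lo,hi)
    n,l,s,c=cv2.connectedComponentsWithStats(m); return [(l==i,s[i,4],c[i]) for i in range(1,n) if s[i,4]>=amin]
PINK=((155,100,30),(179,255,255)); YEL=((22,110,70),(35,255,255)); WOOD=((5,90,30),(18,255,255))
E
python3 - <<'E'
from m import *
for f in('top0','side0'):
    im=load(f)
    for nm,c in(('pink',PINK),('yel',YEL),('wood',WOOD)):
        for m,a,ctr in blobs(im,*c,60):
            P,_=cloud(im,m); z=P[:,2]
            ct=max(cv2.findContours(m.astype(np.uint8),0,2)[0],key=cv2.contourArea)
            zt=np.percentile(z,95); 
            Q=P[z>zt-6] if nm!='yel' else P
            Q=Q.astype(np.float32)
            r=cv2.minAreaRect(np.ascontiguousarray(Q[:,:2]))
            print(f,nm,a,np.round(ctr),'z5/50/95',np.round(np.percentile(z,[5,50,95])),'rect',np.round(r[0],1),np.round(r[1],1),round(r[2],1),'circ',np.round(cv2.minEnclosingCircle(np.ascontiguousarray(Q[:,:2]))[0],1))
E
```

```text
top0 pink 721 [350. 100.] z5/50/95 [ 3.  7. 62.] rect [ 801.6 -100.6] [115.6 120.2] 89.7 circ [ 802.1 -100. ]
top0 pink 380 [271. 100.] z5/50/95 [ 2. 56. 63.] rect [805.3 125.4] [101.2 100.6] 87.3 circ [806.2 125.4]
top0 yel 1145 [319. 179.] z5/50/95 [-2.  1.  5.] rect [590.  -10.7] [214.3 213.7] 84.2 circ [590.7 -10.7]
top0 wood 3453 [164.  90.] z5/50/95 [108. 111. 114.] rect [822.1 400.2] [202.  150.1] 11.6 circ [822.5 399.1]
top0 wood 336 [271.  95.] z5/50/95 [25. 28. 31.] rect [824.3 125.3] [73.5 40.8] 88.4 circ [826.6 125. ]
top0 wood 178 [457. 207.] z5/50/95 [25. 29. 32.] rect [ 503.6 -390.3] [75.2 17.9] 73.4 circ [ 504.  -390.5]
top0 wood 237 [199. 215.] z5/50/95 [84. 95. 99.] rect [480.  298.4] [28.9 40. ] 80.9 circ [479.7 298.9]
top0 wood 308 [419. 224.] z5/50/95 [34. 37. 40.] rect [ 457.7 -283. ] [97.6 22.9] 11.7 circ [ 457.3 -280.8]
top0 wood 384 [475. 288.] z5/50/95 [48. 52. 55.] rect [ 273.  -418.8] [ 33.3 135.1] 53.1 circ [ 271.4 -421. ]
top0 wood 2483 [ 40. 328.] z5/50/95 [158. 161. 163.] rect [146.3 724.2] [199.6 248.9] 81.7 circ [149.9 725.3]
top0 wood 871 [575. 342.
[... 583 characters left out ...]
  -484.7] [347.8 822.5] 5.5 circ [  22.2 -496.4]
side0 wood 157 [386. 126.] z5/50/95 [12. 28. 32.] rect [ 499.6 -386.1] [74.1 20.2] 75.0 circ [ 497.9 -385.4]
side0 wood 788 [463. 140.] z5/50/95 [14. 48. 55.] rect [ 268.4 -414.6] [ 37.3 141.5] 52.0 circ [ 266.5 -416.1]
side0 wood 400 [387. 151.] z5/50/95 [10. 33. 40.] rect [ 455.2 -279.4] [94.7 27.2] 7.7 circ [ 454.9 -278.6]
side0 wood 350 [203. 201.] z5/50/95 [20. 29. 32.] rect [820.7 121.4] [69.4 41.6] 87.0 circ [819.4 121.9]
side0 wood 8467 [117. 284.] z5/50/95 [ 28. 111. 114.] rect [818.6 401.8] [204.  149.2] 11.7 circ [818.2 402.5]
side0 wood 608 [277. 305.] z5/50/95 [ 47.  91. 100.] rect [476.9 299.2] [29.6 41.2] 79.5 circ [476.5 300.3]
```

```bash
cat >> h.py <<'E'
def rot(yaw,flip):
    y=yaw+(np.pi if flip else 0); c,s=np.cos(y),np.sin(y)
    return cv2.Rodrigues(np.array([[c,s,0],[s,-c,0],[0,0,-1.]]))[0].ravel()
E
python3 - <<'E'
from m import *
D=np.deg2rad
for fl in(0,1):
    for nm,p,y in(('pre',(457,-281,200),10),('grasp',(457,-281,16),10),('start',(644,-35,120),-22.5),('low',(644,-35,26),-22.5),('end',(425,57,26),-22.5),('endup',(425,57,120),-22.5),('end-10',(417,3,26),0)):
        q=inverse_kinematics(p,rot(D(y),fl)); print(fl,nm,None if q is None else np.round(q,2))
q=inverse_kinematics((457,-281,200),rot(D(10),0))
E
```

```text
0 pre [ 0.93  0.36 -0.53  1.88  0.22  0.96 -1.09]
0 grasp [ 0.81  0.64 -0.38  1.97  0.4   0.61 -1.23]
0 start [ 0.34  0.64 -0.46  1.66  0.34  0.93 -2.21]
0 low [ 0.27  0.75 -0.36  1.69  0.35  0.77 -2.22]
0 end [ 0.16  0.5  -0.41  2.22  0.41  0.49 -2.54]
0 endup [ 0.54  0.38 -0.85  2.18  0.43  0.75 -2.55]
0 end-10 [ 0.41  0.51 -0.56  2.25  0.56  0.52 -2.15]
1 pre [ 1.34  0.55 -1.1   1.86  0.56  1.08  1.77]
1 grasp [ 1.17  0.81 -0.87  1.96  0.87  0.81  1.54]
1 start [ 0.69  0.86 -1.04  1.65  0.81  1.13  0.61]
1 low [ 0.6   0.92 -0.86  1.68  0.83  0.95  0.59]
1 end [ 0.36  0.56 -0.65  2.22  0.64  0.56  0.4 ]
1 endup [ 0.82  0.6  -1.24  2.17  0.74  0.9   0.31]
1 end-10 [ 0.52  0.55 -0.69  2.24  0.68  0.56  0.88]
```

Run:
```python
from m import *
move_ptp((450,-283,230),rot(np.deg2rad(10),1)); hold(0.3)
im=snap('wrist','w0'); print(get_obs()['time'],get_obs()['ee_pos'],im['position'])
for m,a,ctr in blobs(im,*WOOD,300):
    P,_=cloud(im,m); z=P[:,2]; zt=np.percentile(z,90); Q=P[abs(z-zt)<5].astype(np.float32)
    r=cv2.minAreaRect(np.ascontiguousarray(Q[:,:2])); print(a,ctr,np.percentile(z,[5,50,95]),r)
```

```text
2.2167 [ 449.93415665 -283.21919311  229.98356195] [ 379.972732   -295.81775461  361.73679793]
2070 [182.33913043  16.71835749] [17.6980153  50.60680609 52.51817708] ((303.35528564453125, -444.8252868652344), (35.62015151977539, 53.508384704589844), 53.14190673828125)
1845 [316.68292683 183.26070461] [34.2158443  36.01726345 37.30619498] ((455.0858154296875, -284.01641845703125), (98.8821029663086, 24.86552619934082), 11.220938682556152)
1258 [222.76868045 203.8799682 ] [10.36120825 27.43316127 28.85436537] ((500.35772705078125, -390.94873046875), (76.31045532226562, 18.87940216064453), 73.1482162475586)
```

View pics/w0.png

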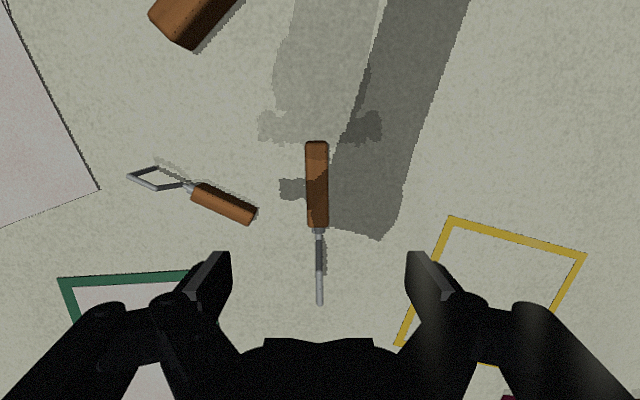

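The wrist view shows the hook handle at (317,183), measuring 99 x 25 mm with its top at z 36 and yaw 11.2°. The prong points to (319,300). That matches the hook described, so I grasp it.

Run:
```python
from m import *
y=np.deg2rad(11.2); u=np.array([np.cos(y),np.sin(y)]); p=np.array([455.2,-283.3])+8*u
r=rot(y,1)
move_ptp((*p,70),r); g=movel((*p,16),max_speed=80,guard=12); print('guard',g,get_obs()['ee_pos'])
command_gripper(15); hold(0.2); o=get_obs(); print('gap',o['finger_gap'],o['force'])
movel((*p,130),max_speed=100); hold(0.3); o=get_obs(); print(o['time'],o['finger_gap'],o['force'],o['wrist_torque'],o['ee_pos'])
im=snap('wrist','w1'); 
a=snap('side','side1'); b=snap('top','top1')
cv2.imwrite('pics/c1.png',np.vstack([cv2.resize(im['frame'],(480,300)),cv2.resize(a['frame'][50:250,250:570],(480,300))])[:,:,::-1])
for i,n in((im,'wrist'),(a,'side'),(b,'top')):
  for m,ar,ctr in blobs(i,*WOOD,100):
    P,_=cloud(i,m); P=P[np.linalg.norm(P-np.array([*p,130]),axis=1)<90]
    if len(P)>60: rr=cv2.minAreaRect(np.ascontiguousarray(P[:,:2].astype(np.float32))); print(n,len(P),np.percentile(P[:,2],[5,50,95]),rr)
```

```text
guard False [ 463.37176713 -281.53422965   16.05271844]
gap 24.979187155977908 [-1.43445585  0.09527558  5.29646066]
6.0917 24.969830630041038 [-0.18641759  0.26480764 -1.5545124 ] [ 0.02138426 -0.02197006 -0.00230878] [ 462.9670093  -281.57641673  129.69603655]
wrist 11283 [146.73400308 149.29069155 150.37101947] ((449.2275695800781, -285.4985656738281), (87.47461700439453, 27.846328735351562), 11.417707443237305)
side 123 [121.57506421 142.18003977 152.17175343] ((480.01025390625, -257.337158203125), (25.031238555908203, 52.77975082397461), 38.000465393066406)
side 202 [125.98938274 144.77543708 152.36388328] ((429.3293762207031, -281.205078125), (42.99956512451172, 22.506916046142578), 10.283143043518066)
```

View pics/c1.png

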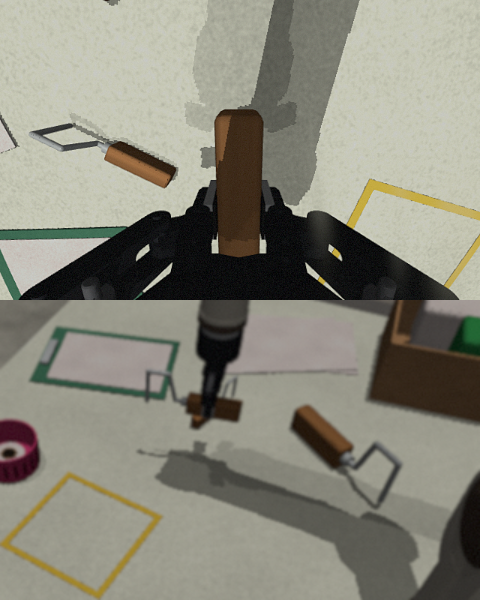

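The hook is held level (gap 25 mm, handle top at 150). The view shows its prong free. I move above the tub and check where the prong is before lowering it.

```bash
cat > cfg.py <<'E'
from m import *
tub=np.array([800.5,-99.]); goal=np.array([597.,-14.])
e=(tub-goal)/np.linalg.norm(tub-goal); y=np.arctan2(e[1],e[0]); r=rot(y,1)
def tcp(tip,z): return (*(tip-117*e),z)
E
python3 - <<'E'
from cfg import *
tip=tub-43*e; print(np.degrees(y),tip)
move_ptp(tcp(tip,110),r); hold(0.3); print(get_obs()['time'],get_obs()['ee_pos'])
t=snap('top','top2'); s=snap('side','side2')
for i,n in((t,'top'),(s,'side')):
    P,uv=cloud(i,np.ones((400,640),bool)); k=(np.linalg.norm(P[:,:2]-tip,axis=1)<50)&(P[:,2]>85)&(P[:,2]<190)
    L=(P[k,:2]-tip)@np.c_[e,[-e[1],e[0]]]; 
    print(n,k.sum(),'along max',L[:,0].max(),'lat',np.percentile(L[:,1],[10,50,90]),'z',np.percentile(P[k,2],[0,10,50,90]))
    for m,a,c in blobs(i,*PINK,200): 
        p,_=cloud(i,m); p=p[(p[:,2]>50)&(p[:,2]<70)]; print(c,cv2.minEnclosingCircle(np.ascontiguousarray(p[:,:2].astype(np.float32))))
A=cv2.resize(t['frame'][50:150,250:450],(600,300)); B=cv2.resize(s['frame'][60:210,160:460],(600,300))
cv2.imwrite('pics/c2.png',np.vstack([A,B])[:,:,::-1])
E
```

```text
-22.669826375482963 [760.82212879 -82.4269334 ]
7.725 [652.67271619 -38.89527412 110.04825159]Traceback (most recent call last):
  File "<stdin>", line 8, in <module>
    return umr_maximum(a, axis, None, out, keepdims, initial, where)
ValueError: zero-size array to reduction operation maximum which has no identity
```

Run:
```python
from cfg import *
print(get_obs()['ee_pos'],get_obs()['ee_rot'],r)
t=load('top2'); s=snap('side','side2')
tip=np.array(get_obs()['ee_pos'][:2])+117*e
def proj(i,X): return cv2.projectPoints(np.array(X,float).reshape(-1,3),cv2.Rodrigues(R(i).T)[0],-R(i).T@i['position'],i['intrinsics'],i['dist_coeffs'])[0].reshape(-1,2)
X=[(*tip,98),(*tip,172)]; print(proj(t,X),proj(s,X))
for i in(t,s):
    for m,a,c in blobs(i,*PINK,200): 
        p,_=cloud(i,m); p=p[(p[:,2]>54)&(p[:,2]<68)]; print(c,cv2.minEnclosingCircle(np.ascontiguousarray(p[:,:2].astype(np.float32))))
A=cv2.resize(t['frame'][50:150,250:450],(600,300)); B=cv2.resize(s['frame'][60:210,160:460],(600,300))
cv2.imwrite('pics/c2.png',np.vstack([A,B])[:,:,::-1])
```

```text
[652.77227311 -38.16429882 110.07742626] [ 6.19041559e-01  3.07990882e+00 -1.66495874e-04] [0.61746007 3.08031613 0.        ]
[[345.3218319  108.00174881]
 [346.47193823  98.08210213]] [[260.25316785 141.26399831]
 [256.41003615 120.14007164]]
[271.01015228  99.87817259] ((805.9623413085938, 126.37688446044922), 69.04451751708984)
[250.9869281  151.59694989] ((799.6329345703125, -98.42963409423828), 61.38690185546875)
[206.42899191 203.79543782] ((801.2088623046875, 126.8763427734375), 69.7005615234375)
```

View pics/c2.png

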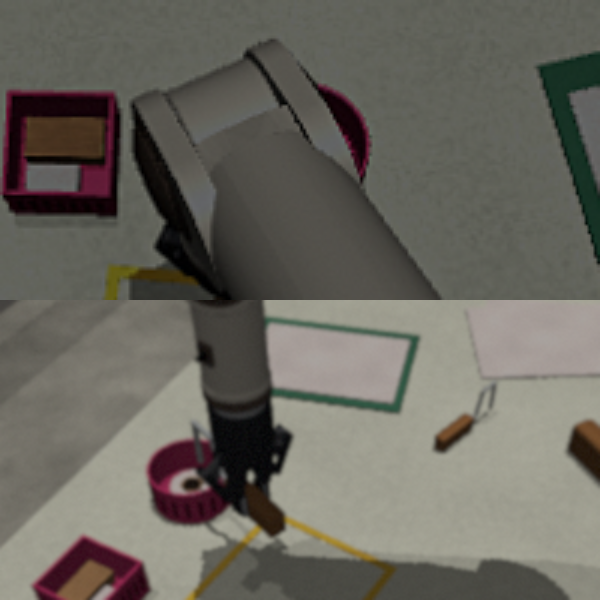

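The side view has the prong from (195,422) to (203,462) in the crop. I predicted (193,420) to (200,463), so it agrees within about 1 px. Now I lower it and drag.

Run:
```python
from cfg import *
tip=tub-44*e
g=movel(tcp(tip,24),max_speed=70,guard=8); hold(0.2); o=get_obs(); print(g,o['time'],o['ee_pos'],o['force'],o['wrist_torque'])
if not g:
    q=tub-100*e
    movel(tcp(q,24),max_speed=60,guard=25); o=get_obs(); print(o['time'],o['ee_pos'],o['force'])
    s=snap('side','side3')
    for m,a,c in blobs(s,*PINK,200):
        p,_=cloud(s,m); p=p[(p[:,2]>54)&(p[:,2]<68)]; print(c,cv2.minEnclosingCircle(np.ascontiguousarray(p[:,:2].astype(np.float32))), np.percentile(p[:,2],[5,95]))
```

```text
False 9.45 [652.21538485 -37.01978656  24.41936129] [ 0.50078138 -0.17696959 -2.20361445] [-0.01774958  0.0708813   0.00552572]
10.5333 [599.98916591 -15.3661032   23.79511983] [ 1.13544688  0.45256915 -2.95085017]
[262.42396313 159.45437788] ((753.1358642578125, -78.91848754882812), 61.23062515258789) [54.56266783 63.8243633 ]
[206.41116006 203.79441997] ((802.4075317382812, 126.25929260253906), 68.69896697998047) [54.57541501 63.89163067]
```

The tub is following as expected. I continue to the goal, back the prong off the wall, look, and then lift.

Run:
```python
from cfg import *
g=movel(tcp(goal-52*e,24),max_speed=60,guard=25); hold(0.4); o=get_obs(); print(g,o['time'],o['ee_pos'],o['force'])
movel(tcp(goal-45*e,24),max_speed=30); hold(0.2)
s=snap('side','side4'); t=snap('top','top4')
for n in('side4','top4'):
    s=load(n)
    for m,a,c in blobs(s,*PINK,100):
        p,_=cloud(s,m); p=p[(p[:,2]>54)&(p[:,2]<68)]; print(n,c,cv2.minEnclosingCircle(np.ascontiguousarray(p[:,:2].astype(np.float32))), np.percentile(p[:,2],[5,95]))
s=load('side4')
cv2.imwrite('pics/c4.png',cv2.resize(s['frame'][100:260,180:436],(640,400))[:,:,::-1])
```

```text
False 14.0083 [441.16886304  51.12211963  24.02324332] [ 1.98585451 -0.92970932 -2.44585411]
side4 [300.47762346 193.91820988] ((595.67041015625, -12.581847190856934), 60.4879264831543) [54.70711864 63.70624629]
side4 [206.45294118 203.79926471] ((801.64306640625, 125.76252746582031), 68.51092529296875) [54.70389456 63.42196894]
top4 [270.96103896 100.03896104] ((806.031982421875, 126.39689636230469), 68.91278839111328) [56.71736459 63.9721104 ]
top4 [319.63780359 172.19324182] ((599.220947265625, -12.846043586730957), 59.81261444091797) [55.99414475 63.23964877]
```

View pics/c4.png

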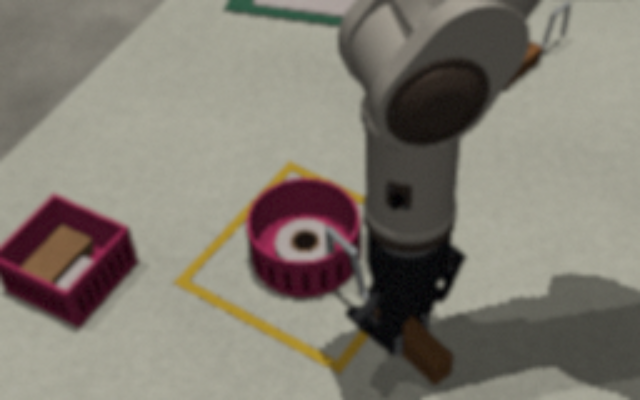

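The crop shows the tub at (303,238), upright inside the tape, with the prong free of its wall. It is about 9 mm off the bay centre. I lift the hook out and lay it back where it was.

Run:
```python
from cfg import *
p=tcp(goal-45*e,24)
movel((*p[:2],125),max_speed=80); print('lift',get_obs()['time'],get_obs()['force'])
y2=np.deg2rad(11.2); u=np.array([np.cos(y2),np.sin(y2)]); d=np.array([455.2,-283.3])+8*u; r2=rot(y2,1)
move_ptp((*d,125),r2); movel((*d,40),max_speed=100)
g=movel((*d,15.5),max_speed=25,guard=6); hold(0.2); o=get_obs(); print(g,o['time'],o['ee_pos'],o['force'])
command_gripper(60); hold(0.2); movel((*d,130),max_speed=100); hold(0.3)
o=get_obs(); print(o['time'],o['finger_gap'])
w=snap('wrist','w5')
goto_joints([1.391,.501,-.427,1.55,.221,1.138,-.21]); hold(0.2)
s=snap('side','side5'); t=snap('top','top5'); print(get_obs()['time'])
for n in('side5','top5'):
    s=load(n)
    for m,a,c in blobs(s,*PINK,100):
        q,_=cloud(s,m); q=q[(q[:,2]>54)&(q[:,2]<68)]; print(n,c,cv2.minEnclosingCircle(np.ascontiguousarray(q[:,:2].astype(np.float32))))
    for m,a,c in blobs(s,*WOOD,100):
        q,_=cloud(s,m); k=np.linalg.norm(q[:,:2]-d,axis=1)<75; q=q[k]; q=q[q[:,2]>30] if k.any() else q
        if len(q)>60: print(n,'hook',np.percentile(q[:,2],[5,50,95]),cv2.minAreaRect(np.ascontiguousarray(q[:,:2].astype(np.float32))),np.linalg.lstsq(np.c_[q[:,:2]-d,np.ones(len(q))],q[:,2],rcond=None)[0])
    for m,a,c in blobs(s,*YEL,200):
        q,_=cloud(s,m); print(n,'bay',a,cv2.minAreaRect(np.ascontiguousarray(q[:,:2].astype(np.float32))))
cv2.imwrite('pics/c5.png',np.vstack([cv2.resize(load('top5')['frame'][50:250,230:550],(480,300)),cv2.resize(load('side5')['frame'][60:260,170:490],(480,300))])[:,:,::-1])
```

```text
lift 16.1 [ 0.94510038 -0.17815318 -1.75663706]
True 19.4333 [ 462.76296595 -281.57153857   16.378525  ] [-0.50792564 -0.43650948  5.44378889]
21.6583 60.03803445843488
23.7
side5 [301.22985957 194.12490761] ((594.781982421875, -12.147713661193848), 60.3974723815918)
side5 [206.4375     203.75588235] ((801.34228515625, 126.80722045898438), 68.05276489257812)
side5 hook [31.81009866 37.16400804 40.17353989] ((454.2035827636719, -278.8387145996094), (94.37378692626953, 27.776018142700195), 13.062786102294922) [ 2.45690479e-02 -1.30745884e-01  3.77629341e+01]
side5 bay 730 ((587.2274780273438, -11.028739929199219), (213.14352416992188, 213.81336975097656), 84.32289123535156)
top5 [270.94225722 100.19160105] ((805.402587890625, 125.77828216552734), 67.48046112060547)
top5 [319.3852459  172.64036885] ((598.9585571289062, -13.23330307006836), 59.86558151245117)
top5 hook [32.80913399 36.09249166 39.54443301] ((457.34051513671875, -282.3840026855469), (98.00550079345703, 23.34886360168457), 10.571843147277832) [-3.98796252e-05  1.01677838e-02  3.61813897e+01]
top5 bay 1136 ((590.0438232421875, -11.007514953613281), (214.16017150878906, 213.7737579345703), 84.24520111083984)
```

View pics/c5.png

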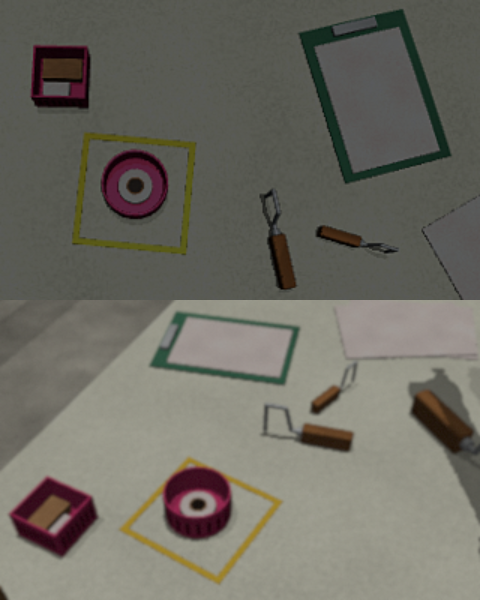

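The tub stands in the square at (134,185) in the top crop. The hook lies flat at (280,245), clear of the tub, and the bin has not moved. I hand in.

```bash
python3 -c "
from workcell import *
hold(0.2); print(get_obs()['time']); print(job_done())"
```

```text
23.9
the job is handed in; nothing more can be done
None
```

I gripped the middle-sized hook by its handle and lowered its prong between the label roll and the tub's near wall. I dragged the tub about 220 mm into the taped square, lifted the hook out and laid it back where it had been. The job was handed in at 23.9 s; no verdict is reported.

The last checks, from the side and top cameras:
- **Tub:** it is upright at about (597, -13) mm. The square's centre is at about (588.5, -11), so it is about 8–9 mm off centre, and 35 mm is allowed.
- **Hook:** it lies flat at about (456, -281) mm with its handle top at about z 36–37, more than 200 mm from the tub.
- **Bin:** it shows no movement beyond measuring noise.

**Disagreements:**
- The two cameras differ by 3–4 mm in the tub's x position.
- A rough plane fit to the handle in the side view showed about 7.6 degrees of slope, because the mask includes the handle's side face. The top view gave 0.6 degrees, which I took as the true figure.
- Over the tub the top camera could not see the prong because the arm hid it, so I checked the prong's position in the side view only. It agreed within about 1 px.

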